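Ready the mask press: crank to the mark, push and turn the selector

TASK

Make the little mask press ready to run. First crank its handwheel until the carriage's pointer stands at the long line of the scale; only then set the selector knob on the sloping control box to run: turn it clockwise to its safety stop, push it in, turn it past the stop as far as it goes, and let it spring back out. Do not press the emergency stop, leave everything else on the bench where it stands, and let go of the controls at the end.

Things in the scene. Friction and masses are not known exactly. Their poses are not given: they have to be found in the camera images.
- fixture: Mask press, fixed to the bench: aluminium base 290 x 230 mm, two end plates 125 mm high, a carriage on rods between them, under a blue portal 250 mm high (x 180-230 mm). Origin on the bench, below the handwheel axis and the middle of the crank handle. x runs along that axis, away from the operator; y left, z up. Near end plate at x 64 mm; scale rail on the left at x 80-175, y 72-102, z 98 mm.
- wheel_center (a point): Point on the handwheel's axis, 95 mm above the bench, in the plane of the middle of the crank handle; fixed to the press, axes as fixture (x = axis of rotation). The handle circles this point at 38 mm radius. The wheel, bare aluminium, 100 mm across, stands beyond it: front face 34 mm farther along +x.
- handwheel (a joint): Handwheel angle (rad), growing clockwise as the operator sees it (looking along the press's +x). carriage = 0.00159 m x angle: one turn clockwise moves it 10 mm away. Starts at -11.9 to -5.7. At angle a the handle is, from the wheel_center, at y = -38 sin(a), z = 38 cos(a) mm (on top at 0). It takes 0.12 N m (3 to 4 N at the handle) and stays where it is left.
- crank_grip (a point): Middle of the crank handle: grey, 21 mm thick, parallel to the wheel's axis, reaching 28 mm beyond this point to the wheel and 25 mm towards the operator. It spins freely on its pin: pinch it and lead it round its circle without turning the gripper. When it is low the wheel stands above it, so tilt the gripper, body leaning back to the operator, about 27 deg. Only this point's position is of use.
- carriage (a joint): Carriage position (m), positive away from the operator, 0 when its pointer stands exactly at the scale's long line; range -0.025 to 0.025. Starts 9 to 19 mm on the near (negative) side. Only the screw moves it.
- pointer_tip (a point): Tip of the thin steel pointer of the carriage, over the inner edge of the white scale, on the press's left side. In the press's x it is level with scale_line when the carriage reads 0.
- scale_line (a point): Inner end of the scale's long line (white strip, short black lines 7 mm long every 5 mm, and in the middle one thicker line 20 mm long). Fixed on the press.
- console: Sloping grey control box, fixed, 280 mm wide, 180 deep, 59 mm high in front, 136 behind. Origin on the bench below the point where the selector's axis meets the panel, 97.5 mm up. x away from the operator, y left, z up. The panel slopes up away at 27 deg: outward normal = selector axis = (-0.454, 0, 0.891), up-slope (0.891, 0, 0.454). Lamps and lock under 16 mm high, 65 to 110 mm left of the knob.
- selector_grip (a point): Middle of the selector knob's grip bar, on its axis, 30 mm out from the panel when the knob is out; moves in with it. z points out of the panel, x along the bar to its nose (white line). Black bar 50 mm long, 13 mm thick, 17 to 43 mm above the panel, on a round skirt 54 mm across (9 to 17 mm above the panel) that fingertips can push on.
- selector (a joint): Selector angle (rad), growing clockwise facing the panel, 0 (off) to 2.1 (end of run). The nose points 1.05 left of up-slope at 0, up-slope at 1.05. Starts at 0 to 0.4. Blocked at about 0.72 by the safety stop unless pushed in over 4 mm; past about 1.38 it springs out when let go and is locked in run; let go in between, it stays in. Takes 0.05 N m and stays where left.
- selector_shaft (a joint): How far the selector is pushed in along its axis (m): 0 out, 0.007 fully in. The spring takes 6 N to start, 10 N at 4 mm, 13 N fully in.
- estop (a joint): Emergency stop: red mushroom button 38 mm across on a yellow collar, on the same panel, 95 mm to the right of the selector, 22 mm high. Value: how far it is pressed in (m), travel 0.006. Not to be pressed.
- mask: Bystander: loose black diving mask lying lenses up, 95 x 170 mm, 65 mm high. Origin under its middle.
- spray: Bystander: small spray bottle, 48 mm across, 131 mm high, on the bench between the press and the control box. Origin under its middle.
- marker: Bystander: marker pen, 13 mm thick, 120 mm long along its y, on the bench. Origin under its middle.
- leaflets: Bystander: stack of white leaflets 150 x 210 x 22 mm. Origin under its middle.
- buckle_tray: Bystander: open grey tray 160 x 220 x 45 mm full of strap buckles. Origin under its middle.
- retail_box: Bystander: white upright carton 75 x 125 x 210 mm. Origin under its middle.
- glove_box: Bystander: white and blue glove box 120 x 240 x 75 mm. Origin under its middle.
- tape_roll: Bystander: roll of brown packing tape lying flat, 100 mm across, 48 mm high. Origin under its middle.

How it is judged (in metres and radians):
On the way, in this order (a step that is already met when the one before it is completed fails the run):
1. the carriage's pointer stands at the long line (within 2 mm) while the selector is still before its safety stop (value of joint carriage between -0.002 and 0.002 m and value of joint selector below 0.85 rad), for 0.3 s.
2. the selector is pushed in and turned past its safety stop, the carriage still at the line (value of joint carriage between -0.002 and 0.002 m and value of joint selector above 0.95 rad and value of joint selector_shaft above 0.003 m), for 0.04 s.
At the end, for the whole second after the job is handed in: The carriage's pointer stands within 2 mm of the long line, the selector is turned to the end of its run range (above 1.9 of 2.1 rad) and has sprung back out (less than 1.5 mm in), and both controls are at rest (value of joint carriage between -0.002 and 0.002 m and value of joint selector above 1.9 rad and value of joint selector_shaft below 0.0015 m and velocity of joint selector between -0.1 and 0.1 rad/s and velocity of joint handwheel between -0.1 and 0.1 rad/s); the robot touches nothing.
It fails at once if the emergency stop is pressed in by more than 3 mm (value of joint estop above 0.003 m).
It fails at once if one of the loose things on the bench (mask, spray bottle, marker, leaflets, buckle tray, retail box, glove box, tape) is shifted by more than 30 mm (distance of any of mask, spray, marker, leaflets, buckle_tray, retail_box, glove_box, tape_roll from where it was at the start of the episode above 0.03 m).
It also fails if it takes over 72 s, if anything falls off the work surface, if the arm or the gripper's body presses on something with over 40 N, if the wrist force passes 120 N, or if a joint passes its speed limit or range.

ROBOT

A 7-joint arm with a two-finger parallel gripper is mounted at the origin on the work surface. World frame = base frame: x ahead of the robot, y to its left, z up, the work surface at z = 0. Lengths are in mm, angles in rad, forces in N, time in s.
With the tool pointing down it reaches from about 425 to 975 mm from the base axis. Payload 16.7 kg.
Tool frame: the origin (TCP) lies on the centre line of the jaws, within the pads' length; the fingertips stand 19 mm ahead of it and the grasp point (between the pads) is the TCP (nose_length is the z of the fingertips in the tool frame, in mm); z points along the fingers, y is the line along which they close (so a half turn about z gives the same grasp; the last joint's range is limited). The gripper opens to 85 mm and grips with 20 to 120 N. Pads are 22 mm wide; open, the fingers measure 114 mm over their backs; the gripper's body (76 mm by 85 mm) begins 54 mm behind the grasp point. The pads swing forward as they close: fully open they stand 13 mm farther back than shut.
Start: joints at [-1.3, 0.426, 0.074, 1.606, -0.034, 1.111, -0.067], TCP at [275.116, 616.351, 250.302] pointing down, gripper open.
Joint ranges: [-2.85, 2.85], [-0.5, 2.14], [-1.23, 1.37], [0.21, 2.46], [-1.02, 4.16], [0.16, 2.05], [-2.73, 2.73]. Speed limits (rad/s): [1.89, 1.89, 2.39, 2.39, 3.01, 3.01, 3.01].

INTERFACE

Orientations are given as a rotation vector (axis times angle).
In Python, from bench import state, grab_frame, calibration, finish_job, find_in, outline_of, pinpoint, nose_length gives the robot as it stands.
- The arm moves only by the tool drive_tool, never from a script. Its argument "plan" is a list of rows, each an object of numbers: "x", "y", "z": the shift along the tool's x, y, z in m; "twist": the turn about the tool's z in degrees; "jaw": the gripper's target within -1 to 1 (fully open at 1, half-way at 0, shut at -1). In form: [{"x": .., "y": .., "z": .., "twist": .., "jaw": ..}, ...]. A call has 1 to 20 rows; each row is the pose to reach, as a shift and turn from the pose commanded when the call began, along the tool's axes at that moment; what a row does not reach only later rows make up. A row lasts 1/12 s, in which the tool goes at most 41.7 mm and 7.16 degrees, less where a joint would pass 70% of its speed; a pose out of reach is approached as far as the arm can. A call with a gripper value outside its range is refused whole. The fingers move at their own pace and stop on an object; the grip force is fixed at half the most. Time passes only in rows, so rows that repeat a pose let the fingers close. It gives the time, the measured TCP pose, the force, the opening and the grip force at its end, in the units of the state.
- state(): the state, without advancing time (a new reading comes with each control period).
- grab_frame(name): name is "side" or "top" or "wrist"; returns (picture, depth): 420x560x3 uint8, red, green, blue; 420x560 float32, mm along the optical axis (not along the pixel's ray), 0 where there is no reading.
- calibration(name): a dict with "K" (3x3 intrinsics, pixels), "extrinsics" (4x4, takes a point from camera to world coordinates). Camera axes: x right, y down, z forward; pixel columns grow to the right and rows downward; lengths in mm; the calibration is good to about 2 mm. A picture is of the moment at which its call begins: read the wrist's pose just before it. calibration takes no time and is no camera call; for the wrist camera it gives the pose at the moment of the call.
- finish_job(): hands the job in; it is judged then, once.
Trained networks look in the newest picture that a camera, given by its name, has taken for a name from the list of things; names that differ only in an ending like _2 or _b are one class to them, and where a whole thing is asked for, a point or a joint stands for the part that bears it (a point fixed in the world has none). Each returns a list of dicts, best first, with "score" (0 to 1); they miss things now and then, are a little off and sometimes report something else, mostly with a low value. They report only what shows in the picture. A call takes as long as a camera call.
- find_in(query, camera): "at" ([row, column] in pixels, amid what is visible of it).
- outline_of(query, camera): "mask" (420x560 bool, what is visible of it) and "at" ([row, column] in pixels, amid what is visible of it).
- pinpoint(query, camera): "at" ([row, column] in pixels: a listed point, or the origin of a listed thing).
The state is a dict: "time_s": time; "qpos": joint angles; "dq": joint speeds; "joint_torque": joint torques, N m; "eef_pos": TCP position; "tcp_rot": TCP orientation; "wrist_force": force on the tool from outside, world axes, zero at the start; "ft_torque": the same for the moment, N m; "finger_gap": finger opening in mm; "grip_force": force on a finger pad.
Only numpy, scipy, OpenCV 4.12 (cv2) and the standard library are available. Lean on these libraries where they do the work, as an engineer would, in place of code of your own. Each camera call takes 0.05 s, during which the arm holds its last target. There are 200 camera calls.

## Working session

There is one attempt and no reset: what is moved stays moved. The work goes in short steps, Python scripts to look and compute and a tool call to move; the robot and the scene stay as the last step left them, time stands still between calls to the robot, and variables do not carry over. Pictures are saved under pics/ and viewed, at most 10 in all, crops included, and the job is handed in when it is done.

Besides the shell and the picture viewer there is one more tool, called after "Call:" as name([rows], argument=value, ...), one row to a line, values as JSON. drive_tool: Moves the arm, as the interface text tells. Its arguments: {"type":"object","properties":{"plan":{"type":"array","items":{"type":"object","properties":{"x":{"type":"number"},"y":{"type":"number"},"z":{"type":"number"},"twist":{"type":"number"},"jaw":{"type":"number"}}}}},"required":["plan"]}

```bash
mkdir -p pics; ls; cat > h.py <<'E'
import numpy as np, cv2
from bench import *
from scipy.spatial.transform import Rotation as R
def w(cam,at,d,cal=None):
    c=cal or calibration(cam); K=np.array(c["K"]);T=np.array(c["extrinsics"])
    r,cc=at; p=np.array([(cc-K[0,2])/K[0,0]*d,(r-K[1,2])/K[1,1]*d,d,1]); return (T@p)[:3]
def dep(D,at,k=2):
    r,c=int(round(at[0])),int(round(at[1])); a=D[max(r-k,0):r+k+1,max(c-k,0):c+k+1]; a=a[a>0]; return float(np.median(a)) if a.size else 0
def proj(cam,P,cal=None):
    c=cal or calibration(cam); K=np.array(c["K"]);T=np.linalg.inv(np.array(c["extrinsics"]))
    q=T[:3,:3]@np.array(P)+T[:3,3]; u=K@q; return u[1]/u[2],u[0]/u[2]
def atz(cam,at,z,cal=None):
    c=cal or calibration(cam); T=np.array(c["extrinsics"]); a=w(cam,at,1.,c)-T[:3,3]
    return T[:3,3]+a*(z-T[2,3])/a[2]
def save(n,im,cam=None): cv2.imwrite('pics/'+n,im[:,:,::-1])
E
python3 - <<'E'
from h import *
s=state(); print(s["time_s"],s["eef_pos"],s["tcp_rot"],s["finger_gap"],nose_length)
for cam in("side","top"):
    im,D=grab_frame(cam); save(cam+'.png',im)
    for q in "fixture wheel_center crank_grip pointer_tip scale_line console selector_grip estop spray mask".split():
        f=pinpoint(q,cam) if q!='estop' else find_in(q,cam)
        for x in f[:2]: print(cam,q,round(x["score"],2),np.round(x["at"]),w(cam,x["at"],dep(D,x["at"])).round())
E
```

```text
pics
0.0 [274.97078004 616.00656865 249.60301662] [-6.54583123e-01 -3.07244452e+00  2.10481410e-03] 85.5340090472348 19.0
side fixture 0.83 [268. 336.] [ 616. -288.    0.]
side wheel_center 0.62 [254. 341.] [ 665. -239.    1.]
side crank_grip 0.8 [244. 339.] [ 637. -258.   95.]
side pointer_tip 0.86 [228. 366.] [ 759. -234.   98.]
side scale_line 0.78 [230. 371.] [ 773. -246.   94.]
side console 0.76 [177. 268.] [535. 143.  95.]
side selector_grip 0.46 [153. 264.] [561. 245. 126.]
side estop 0.58 [217. 234.] [355.  37.  55.]
side estop 0.45 [186. 204.] [306. 266.  20.]
side spray 0.64 [204. 327.] [708. -31.  36.]
side mask 0.67 [219. 237.] [359.  21.  59.]
top fixture 0.68 [179. 362.] [ 631. -296.    2.]
top wheel_center 0.7 [176. 361.] [ 642. -291.    2.]
top wheel_center 0.68 [173. 370.] [ 652. -322.    2.]
top crank_grip 0.8 [171. 356.] [ 640. -260.   94.]
top scale_line 0.89 [135. 349.] [ 757. -239.  100.]
top scale_line 0.51 [173. 369.] [ 651. -320.    1.]
top console 0.61 [196. 200.] [558. 236. 127.]
top selector_grip 0.6 [137. 348.] [ 750. -237.   99.]
top estop 0.52 [196. 227.] [560. 154. 121.]
top spray 0.81 [151. 278.] [709.  -7.  93.]
top spray 0.19 [254. 264.] [380.  44.  59.]
top mask 0.91 [255. 263.] [376.  47.  60.]
```

```bash
python3 - <<'E'
import cv2,numpy as np
a=cv2.imread('pics/side.png');b=cv2.imread('pics/top.png')
cv2.imwrite('pics/side2.png',cv2.resize(a[90:330,150:470],(800,600),interpolation=2))
cv2.imwrite('pics/top2.png',cv2.resize(b[60:300,140:460],(800,600),interpolation=2))
E
```

```text
(no output)
```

View pics/side2.png

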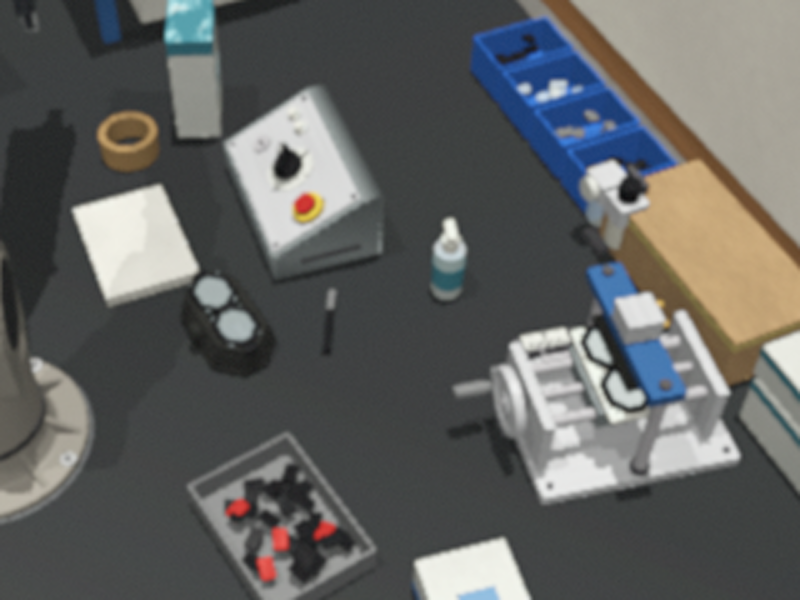

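View pics/top2.png

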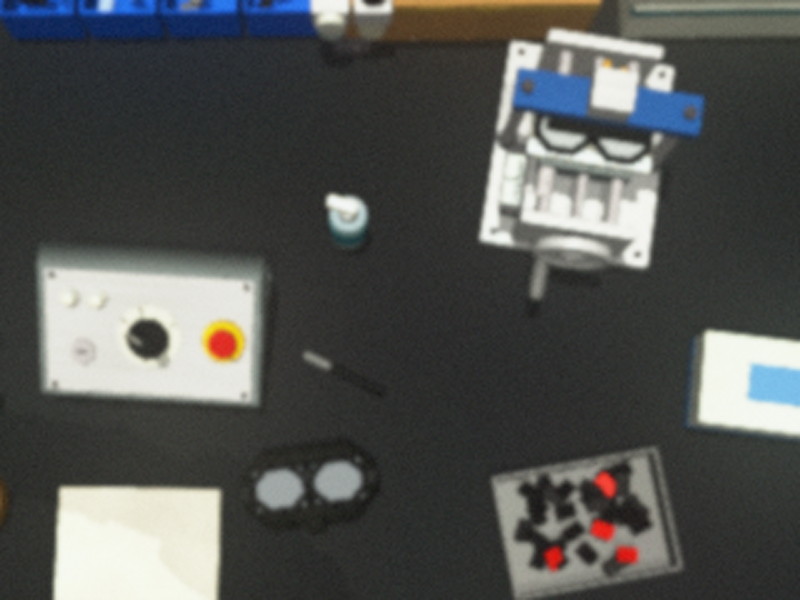

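The top view shows the press on the right, its handle pointing down-left at about (285,540) in the crop, and the console on the left with the knob at (340,150) and the red stop at (343,223). The spray bottle stands between them, and the side view agrees. Next I'll fit both poses.

```bash
cat > fit.py <<'E'
from h import *
im,D=grab_frame("top"); hsv=cv2.cvtColor(im,cv2.COLOR_RGB2HSV)
c=calibration("top");K=np.array(c["K"]);T=np.array(c["extrinsics"])
rr,cc=np.mgrid[:420,:560]; P=np.stack([(cc-K[0,2])/K[0,0]*D,(rr-K[1,2])/K[1,1]*D,D,np.ones_like(D)],-1)@T.T; P=P[...,:3]
print("cam",T[:3,3],K[0,0])
blue=(abs(hsv[...,0].astype(int)-108)<15)&(hsv[...,1]>120)&(P[...,2]>225)&(P[...,1]<-150)&(D>0)
b=P[blue]; r=cv2.minAreaRect(b[:,:2].astype(np.float32)); print("portal",r,np.median(b[:,2]))
red=((hsv[...,0]<8)|(hsv[...,0]>172))&(hsv[...,1]>150)&(P[...,1]>100)&(P[...,0]>480)&(D>0)
e=P[red];print("estop",e.mean(0),len(e))
blk=(hsv[...,2]<70)&(P[...,2]>105)&(P[...,1]>200)&(P[...,1]<300)&(P[...,0]>480)&(P[...,0]<620)&(D>0)
k=P[blk];print("knob",k.mean(0),len(k),cv2.minAreaRect(k[:,:2].astype(np.float32)))
pan=(P[...,2]>50)&(P[...,2]<145)&(P[...,1]>90)&(P[...,1]<370)&(P[...,0]>440)&(P[...,0]<680)&(D>0)
q=P[pan];print("console",len(q),cv2.minAreaRect(q[:,:2].astype(np.float32)),q.max(0),q.min(0))
A=q[hsv[pan][:,2]>150]; co=np.linalg.lstsq(np.c_[A[:,:2],np.ones(len(A))],A[:,2],rcond=None)[0]
print("grad",co,np.degrees(np.arctan(np.hypot(*co[:2]))),"yaw",np.degrees(np.arctan2(co[1],co[0])))
h=(P[...,0]<668)&(P[...,0]>590)&(P[...,1]<-200)&(P[...,1]>-330)&(P[...,2]>60)
q=P[h];print("handle",len(q),q.mean(0),cv2.minAreaRect(q[:,:2].astype(np.float32)),np.median(q[:,2]))
E
python3 fit.py
```

```text
cam [ 310.19817879  -13.42175766 1542.26893085] 458.8707079101448
portal ((0.0, 0.0), (0.0, 0.0), 0.0) nan
estop [555.1114299  149.58238172 118.41393366] 73
knob [563.92989755 239.53162495 124.27607814] 122 ((562.199951171875, 240.4962158203125), (42.29075241088867, 34.67520523071289), 4.120819568634033)
console 5081 ((586.845458984375, 239.74478149414062), (272.25091552734375, 181.5891571044922), 85.42071533203125) [679.99072061 369.96488352 144.84219458] [486.83592726  97.53161461  50.2888018 ]
grad [ 5.06872694e-01 -4.88077385e-02 -1.76556280e+02] 26.985975488278047 yaw -5.500162321493843
handle 191 [ 650.42146976 -280.42817837  100.78374454] ((654.1165161132812, -278.2057800292969), (47.07571029663086, 98.0406723022461), 32.22508239746094) 96.31153023207685
  return _methods._mean(a, axis=axis, dtype=dtype,
  ret = ret.dtype.type(ret / rcount)
```

```bash
cat > f2.py <<'E'
from h import *
im,D=grab_frame("top"); hsv=cv2.cvtColor(im,cv2.COLOR_RGB2HSV)
c=calibration("top");K=np.array(c["K"]);T=np.array(c["extrinsics"])
rr,cc=np.mgrid[:420,:560]; P=np.stack([(cc-K[0,2])/K[0,0]*D,(rr-K[1,2])/K[1,1]*D,D,np.ones_like(D)],-1)@T.T; P=P[...,:3]
m=np.zeros((420,560),bool); m[84:118,340:425]=1
b=m&(hsv[...,0]>95)&(hsv[...,0]<125)&(hsv[...,1]>130)
z=P[b]; print(len(z),np.median(z[:,2]))
z=z[abs(z[:,2]-np.median(z[:,2]))<15]
# long-axis by PCA; pixel outline
r=cv2.minAreaRect(z[:,:2].astype(np.float32));print(r)
# base: light points low z
q=P[(P[...,1]<-150)&(P[...,0]>660)&(P[...,2]>8)&(P[...,2]<35)&(hsv[...,2]>130)]
print("base",len(q),np.median(q[:,2]),cv2.minAreaRect(q[:,:2].astype(np.float32)))
q=P[(P[...,1]<-150)&(P[...,0]>660)&(P[...,2]>115)&(P[...,2]<135)]
print("plate",len(q)); 
n=q[q[:,0]<730]; print(len(n),n.mean(0),cv2.minAreaRect(n[:,:2].astype(np.float32)))
E
python3 f2.py
```

```text
806 210.80719459200918
((830.5682373046875, -329.6343078613281), (226.4432830810547, 52.326904296875), 81.15409851074219)
base 1456 21.135127536591995 ((910.76708984375, -344.2791442871094), (233.28042602539062, 450.885009765625), 79.36479187011719)
plate 2145
408 [ 697.18007709 -405.35304218  125.21740694] ((691.5424194335938, -554.310791015625), (69.61024475097656, 646.6163330078125), 0.892956554889679)
```

Call:
drive_tool([
  {"x":0,"y":0,"z":-0.04,"twist":0,"jaw":1},
  {"x":0,"y":0,"z":-0.08,"twist":0,"jaw":1},
])

```text
time_s: 1.37
eef_pos: [274.7, 615.3, 329.2]
tcp_rot: [-0.654, -3.072, 0.008]
wrist_force: [0.3, 0.6, 1.4]
finger_gap: 85.6
grip_force: 0.0
```

Call:
drive_tool([
  {"x":-0.65,"y":-0.66,"z":0,"twist":-15,"jaw":1},
  {"x":-0.65,"y":-0.66,"z":0,"twist":-15,"jaw":1},
  {"x":-0.65,"y":-0.66,"z":0,"twist":-15,"jaw":1},
  {"x":-0.65,"y":-0.66,"z":0,"twist":-15,"jaw":1},
  {"x":-0.65,"y":-0.66,"z":0,"twist":-15,"jaw":1},
  {"x":-0.65,"y":-0.66,"z":0,"twist":-15,"jaw":1},
  {"x":-0.65,"y":-0.66,"z":0,"twist":-15,"jaw":1},
  {"x":-0.65,"y":-0.66,"z":0,"twist":-15,"jaw":1},
  {"x":-0.65,"y":-0.66,"z":0,"twist":-15,"jaw":1},
  {"x":-0.65,"y":-0.66,"z":0,"twist":-15,"jaw":1},
  {"x":-0.65,"y":-0.66,"z":0,"twist":-15,"jaw":1},
  {"x":-0.65,"y":-0.66,"z":0,"twist":-15,"jaw":1},
  {"x":-0.65,"y":-0.66,"z":0,"twist":-15,"jaw":1},
  {"x":-0.65,"y":-0.66,"z":0,"twist":-15,"jaw":1},
  {"x":-0.65,"y":-0.66,"z":0,"twist":-15,"jaw":1},
  {"x":-0.65,"y":-0.66,"z":0,"twist":-15,"jaw":1},
  {"x":-0.65,"y":-0.66,"z":0,"twist":-15,"jaw":1},
  {"x":-0.65,"y":-0.66,"z":0,"twist":-15,"jaw":1},
  {"x":-0.65,"y":-0.66,"z":0,"twist":-15,"jaw":1},
  {"x":-0.65,"y":-0.66,"z":0,"twist":-15,"jaw":1},
])

```text
time_s: 3.03
eef_pos: [567.5, -166.1, 330.6]
tcp_rot: [0.247, 3.131, 0.0]
wrist_force: [1.3, 0.5, 1.2]
finger_gap: 85.6
grip_force: 0.0
```

```bash
python3 - <<'E'
from h import *
s=state();print(s["eef_pos"],s["qpos"]);print(R.from_rotvec(s["tcp_rot"]).as_matrix().round(3))
E
```

```text
[ 567.4701711  -166.10540196  330.62098952] [-0.34533377  0.25593604  0.64075054  1.73014192 -0.16284993  1.20837989
  1.75105031]
[[-0.988  0.157  0.001]
 [ 0.157  0.988  0.   ]
 [-0.001  0.    -1.   ]]
```

Call:
drive_tool([
  {"x":-0.015,"y":-0.03,"z":0.02,"twist":0,"jaw":1},
  {"x":-0.03,"y":-0.06,"z":0.05,"twist":0,"jaw":1},
  {"x":-0.04,"y":-0.086,"z":0.08,"twist":0,"jaw":1},
  {"x":-0.04,"y":-0.086,"z":0.08,"twist":0,"jaw":1},
  {"x":-0.04,"y":-0.086,"z":0.08,"twist":0,"jaw":1},
])

```text
time_s: 3.45
eef_pos: [591.8, -257.1, 248.2]
tcp_rot: [-0.252, -3.128, 0.001]
wrist_force: [-0.7, 0.4, 1.0]
finger_gap: 85.4
grip_force: 0.0
```

```bash
cat > look.py <<'E'
from h import *
import sys
cal=calibration("wrist"); s=state();im,D=grab_frame("wrist"); save(sys.argv[1],im)
print(s["eef_pos"])
for q in sys.argv[2:]:
    for x in pinpoint(q,"wrist")[:2]: print(q,round(x["score"],2),np.round(x["at"]),w("wrist",x["at"],dep(D,x["at"]),cal).round(1))
np.savez('last.npz',D=D,K=cal["K"],T=cal["extrinsics"],im=im)
E
python3 look.py w1.png crank_grip wheel_center pointer_tip scale_line fixture
```

```text
[ 591.82270052 -257.06262018  248.17515988]
crank_grip 0.81 [246. 290.] [ 631.4 -255.3   96.2]
wheel_center 0.91 [250. 246.] [ 6.695e+02 -3.071e+02 -1.000e-01]
pointer_tip 0.85 [368. 333.] [ 753.7 -235.    98.1]
scale_line 0.81 [378. 332.] [ 764.  -237.3   98.1]
```

View pics/w1.png

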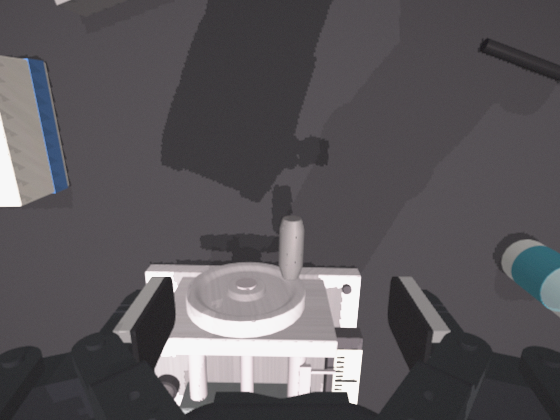

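The wrist picture shows the handle at column 291, rows 218–280, left of the wheel hub at (285,246). The pointer is near (368,333) and the long line near (380,345). I'll measure the handle's axis and the wheel centre.

```bash
python3 - <<'E'
from h import *
z=np.load('last.npz');D=z['D'];cal=dict(K=z['K'],extrinsics=z['T'])
print("wc",atz("wrist",[250,246],95,cal).round(1))
ex=np.array([.988,-.155,0]);ey=np.array([.155,.988,0])
P=np.array([[w("wrist",(r,c),D[r,c],cal) for c in range(270,315)] for r in range(212,285)])
for i in range(0,73,8):
    row=P[i]; k=row[row[:,2]>60]
    if len(k): print(212+i,"x' %.0f y' %.1f..%.1f ztop %.1f"%((k@ex).mean(),(k@ey).min(),(k@ey).max(),np.percentile(k[:,2],97)))
o=np.array([628,-298,0]);print("origin",o@ex,o@ey)
print("hub face y',x'",[ (w("wrist",(r,c),D[r,c],cal)@np.c_[ex,ey,[0,0,1]]).round() for r,c in((283,246),(268,246),(300,190),(300,304),(272,246))])
E
```

```text
wc [ 629.9 -291.1   95. ]
220 x' 643 y' -160.5..-145.1 ztop 92.0
228 x' 649 y' -162.2..-143.5 ztop 95.4
236 x' 656 y' -163.1..-143.5 ztop 96.5
244 x' 663 y' -163.1..-143.2 ztop 96.4
252 x' 670 y' -163.1..-144.1 ztop 96.6
260 x' 677 y' -163.2..-144.0 ztop 96.8
268 x' 684 y' -162.4..-144.7 ztop 97.0
276 x' 698 y' -171.7..-147.1 ztop 95.0
284 x' 705 y' -171.3..-142.6 ztop 88.3
origin 666.654 -197.08399999999997
hub face y',x' [array([ 698., -191.,   94.]), array([ 703., -195.,   56.]), array([ 700., -233.,  118.]), array([ 707., -143.,  107.]), array([ 706., -195.,   59.])]
```

Call:
drive_tool([
  {"x":-0.027,"y":0.009,"z":0.03,"twist":0,"jaw":1},
  {"x":-0.027,"y":0.009,"z":0.07,"twist":0,"jaw":1},
  {"x":-0.027,"y":0.009,"z":0.11,"twist":0,"jaw":1},
  {"x":-0.027,"y":0.009,"z":0.145,"twist":0,"jaw":1},
  {"x":-0.027,"y":0.009,"z":0.162,"twist":0,"jaw":1},
  {"x":-0.027,"y":0.009,"z":0.162,"twist":0,"jaw":1},
  {"x":-0.027,"y":0.009,"z":0.162,"twist":0,"jaw":-0.4},
  {"x":-0.027,"y":0.009,"z":0.162,"twist":0,"jaw":-1},
  {"x":-0.027,"y":0.009,"z":0.162,"twist":0,"jaw":-1},
  {"x":-0.027,"y":0.009,"z":0.162,"twist":0,"jaw":-1},
  {"x":-0.027,"y":0.009,"z":0.162,"twist":0,"jaw":-1},
])

```text
time_s: 4.67
eef_pos: [621.7, -250.8, 89.6]
tcp_rot: [0.247, 3.13, -0.0]
wrist_force: [-1.4, -7.4, -0.5]
finger_gap: 25.1
grip_force: 4.9
```

Call:
drive_tool([
  {"x":0,"y":0,"z":0,"twist":0,"jaw":-1},
  {"x":0,"y":0,"z":0,"twist":0,"jaw":-1},
  {"x":0,"y":0.001,"z":-0.0114,"twist":0,"jaw":-1},
  {"x":0,"y":-0.0016,"z":-0.0225,"twist":0,"jaw":-1},
  {"x":0,"y":-0.0072,"z":-0.0323,"twist":0,"jaw":-1},
  {"x":0,"y":-0.0155,"z":-0.0401,"twist":0,"jaw":-1},
  {"x":0,"y":-0.0258,"z":-0.045,"twist":0,"jaw":-1},
  {"x":0,"y":-0.037,"z":-0.0467,"twist":0,"jaw":-1},
  {"x":0,"y":-0.037,"z":-0.0467,"twist":0,"jaw":-1},
])

```text
time_s: 5.42
eef_pos: [614.4, -289.6, 135.8]
tcp_rot: [0.251, 3.131, -0.001]
wrist_force: [-5.8, -4.1, 2.3]
finger_gap: 19.0
grip_force: 61.0
```

Call:
drive_tool([
  {"x":0,"y":-0.0117,"z":0.0019,"twist":0,"jaw":-1},
  {"x":0,"y":-0.0223,"z":0.0073,"twist":0,"jaw":-1},
  {"x":0,"y":-0.0307,"z":0.0157,"twist":0,"jaw":-1},
  {"x":0,"y":-0.0361,"z":0.0263,"twist":0,"jaw":-1},
  {"x":0,"y":-0.038,"z":0.038,"twist":0,"jaw":-1},
  {"x":0,"y":-0.0361,"z":0.0497,"twist":0,"jaw":-1},
  {"x":0,"y":-0.0307,"z":0.0603,"twist":0,"jaw":-1},
  {"x":0,"y":-0.0223,"z":0.0687,"twist":0,"jaw":-1},
  {"x":0,"y":-0.0117,"z":0.0741,"twist":0,"jaw":-1},
  {"x":0,"y":0,"z":0.076,"twist":0,"jaw":-1},
  {"x":0,"y":0.0117,"z":0.0741,"twist":0,"jaw":-1},
  {"x":0,"y":0.0223,"z":0.0687,"twist":0,"jaw":-1},
  {"x":0,"y":0.0307,"z":0.0603,"twist":0,"jaw":-1},
  {"x":0,"y":0.0361,"z":0.0497,"twist":0,"jaw":-1},
  {"x":0,"y":0.038,"z":0.038,"twist":0,"jaw":-1},
  {"x":0,"y":0.0361,"z":0.0263,"twist":0,"jaw":-1},
  {"x":0,"y":0.0307,"z":0.0157,"twist":0,"jaw":-1},
  {"x":0,"y":0.0223,"z":0.0073,"twist":0,"jaw":-1},
  {"x":0,"y":0.0117,"z":0.0019,"twist":0,"jaw":-1},
  {"x":0,"y":0,"z":0,"twist":0,"jaw":-1},
])

```text
time_s: 7.08
eef_pos: [615.1, -286.5, 135.4]
tcp_rot: [-0.246, -3.131, -0.003]
wrist_force: [-8.2, 7.4, 8.3]
finger_gap: 18.5
grip_force: 61.6
```

Call:
drive_tool([
  {"x":0,"y":0,"z":0,"twist":0,"jaw":-1},
  {"x":0,"y":0,"z":0,"twist":0,"jaw":0.3},
  {"x":0,"y":0,"z":0,"twist":0,"jaw":0.3},
  {"x":0,"y":0,"z":0,"twist":0,"jaw":0.3},
  {"x":0.005,"y":0,"z":-0.03,"twist":0,"jaw":0.3},
  {"x":0.02,"y":0,"z":-0.07,"twist":0,"jaw":1},
  {"x":0.045,"y":0,"z":-0.115,"twist":0,"jaw":1},
  {"x":0.045,"y":0,"z":-0.115,"twist":0,"jaw":1},
  {"x":0.045,"y":0,"z":-0.115,"twist":0,"jaw":1},
])

```text
time_s: 7.83
eef_pos: [571.1, -280.6, 253.6]
tcp_rot: [0.248, 3.127, -0.0]
wrist_force: [0.4, 0.4, -0.1]
finger_gap: 85.5
grip_force: 0.0
```

```bash
python3 look.py w2.png crank_grip wheel_center pointer_tip scale_line; python3 - <<'E'
import cv2
a=cv2.imread('pics/w2.png');cv2.imwrite('pics/w2c.png',cv2.resize(a[200:420,180:473],(800,600),interpolation=2))
E
```

```text
[ 571.05392955 -280.639541    253.57882222]
wheel_center 0.82 [263. 280.] [ 607.3 -286.3  140.9]
pointer_tip 0.62 [263. 279.] [ 607.1 -286.7  141. ]
pointer_tip 0.6 [389. 359.] [ 767.1 -236.8   99.4]
```

View pics/w2c.png

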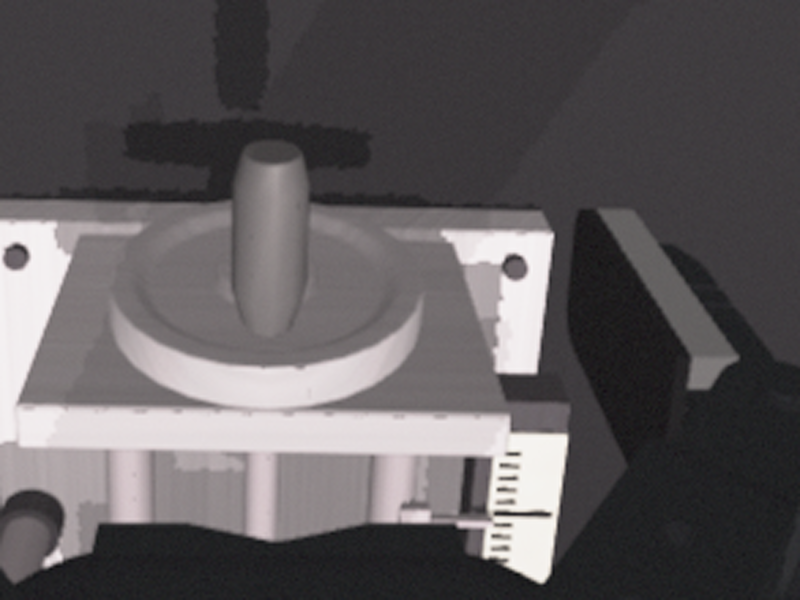

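The handle now stands on top. The pointer, at about (520,470) in the crop, looks slightly past the long line at (514,520). I'll take a closer look from above the scale.

Call:
drive_tool([
  {"x":-0.04,"y":0.02,"z":0,"twist":0,"jaw":1},
  {"x":-0.08,"y":0.04,"z":0,"twist":0,"jaw":1},
  {"x":-0.1,"y":0.05,"z":0,"twist":0,"jaw":1},
  {"x":-0.1,"y":0.05,"z":0,"twist":0,"jaw":1},
  {"x":-0.1,"y":0.05,"z":0,"twist":0,"jaw":1},
])

```text
time_s: 8.5
eef_pos: [678.6, -245.2, 247.5]
tcp_rot: [-0.244, -3.129, 0.0]
wrist_force: [-1.1, -1.0, -0.4]
finger_gap: 85.7
grip_force: 0.0
```

```bash
python3 look.py w3.png pointer_tip scale_line; python3 - <<'E'
from h import *
a=cv2.imread('pics/w3.png')
z=np.load('last.npz');cal=dict(K=z['K'],extrinsics=z['T'])
r,c=map(int,proj("wrist",(764,-237,98),cal)); print(r,c)
r0=min(max(r-45,0),330);c0=min(max(c-60,0),440)
print(r0,c0);cv2.imwrite('pics/w3c.png',cv2.resize(a[r0:r0+90,c0:c0+120],(800,600),interpolation=2))
E
```

```text
[ 678.61510274 -245.19414979  247.45146194]
pointer_tip 0.58 [301. 304.] [ 766.1 -238.6  102.8]
scale_line 0.59 [296. 307.] [ 764.3 -235.7   98.5]
295 305
250 245
```

View pics/w3c.png

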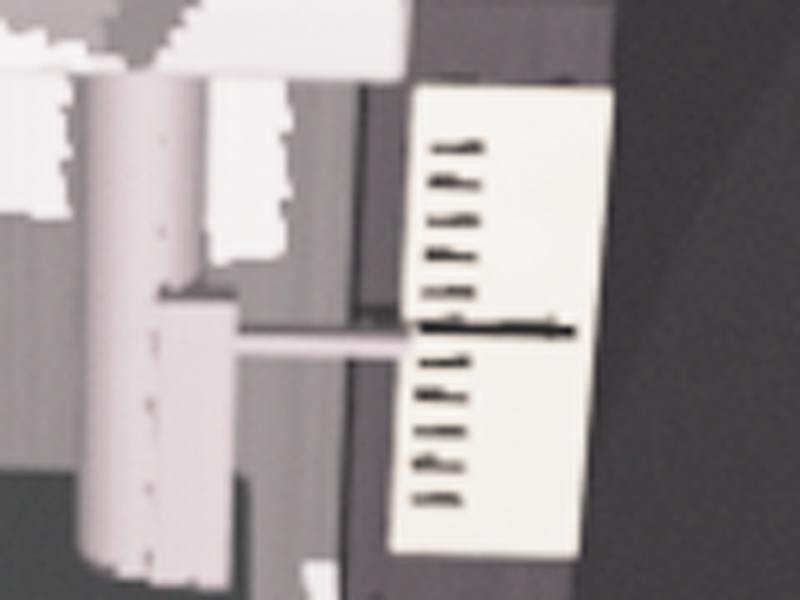

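The pointer sits at row 345 and the line at row 328 in the crop, where 35 px is 5 mm. The pointer rides above the scale, so I'll correct for parallax using depth.

```bash
python3 - <<'E'
from h import *
z=np.load('last.npz');D=z['D'];cal=dict(K=z['K'],extrinsics=z['T']);print(z['T'][:3,3],z['K'][0,0],z['T'][:3,2])
ex=np.array([.988,-.155,0])
for c in (284,290,296,302):
    print(c,[(r,(w("wrist",(r,c),D[r,c],cal)@ex).round(1),w("wrist",(r,c),D[r,c],cal)[2].round(1)) for r in range(299,305)])
for c in (310,318,326): p=w("wrist",(299.2,c),dep(D,(299,c)),cal);print("line",c,(p@ex).round(2),p[2].round(1))
E
```

```text
[ 602.72420658 -232.21043122  370.91369072] 368.3430575620532 [ 0.29351383 -0.04579217 -0.95485743]
284 [(299, np.float64(793.0), np.float64(100.6)), (300, np.float64(792.7), np.float64(102.7)), (301, np.float64(792.3), np.float64(104.9)), (302, np.float64(794.4), np.float64(103.0)), (303, np.float64(795.1), np.float64(103.4)), (304, np.float64(847.0), np.float64(20.6))]
290 [(299, np.float64(793.3), np.float64(100.2)), (300, np.float64(792.8), np.float64(102.5)), (301, np.float64(792.8), np.float64(104.0)), (302, np.float64(794.5), np.float64(102.9)), (303, np.float64(795.3), np.float64(103.1)), (304, np.float64(846.8), np.float64(20.8))]
296 [(299, np.float64(793.2), np.float64(100.4)), (300, np.float64(793.0), np.float64(102.2)), (301, np.float64(793.0), np.float64(103.7)), (302, np.float64(794.1), np.float64(103.5)), (303, np.float64(795.1), np.float64(103.4)), (304, np.float64(846.8), np.float64(20.8))]
302 [(299, np.float64(795.8), np.float64(95.9)), (300, np.float64(792.4), np.float64(103.2)), (301, np.float64(793.6), np.float64(102.7)), (302, np.float64(794.0), np.float64(103.6)), (303, np.float64(795.7), np.float64(102.3)), (304, np.float64(799.5), np.float64(97.7))]
line 310 793.95 99.3
line 318 794.27 98.8
line 326 794.24 98.8
```

Corrected for height, the pointer is at x' ≈ 793.8 and the line at 794.1, so the carriage is at the line. Now for the knob.

Call:
drive_tool([
  {"x":0.02,"y":0.02,"z":-0.03,"twist":0,"jaw":1},
  {"x":0.212,"y":0.457,"z":-0.06,"twist":0,"jaw":1},
  {"x":0.212,"y":0.457,"z":-0.06,"twist":0,"jaw":1},
  {"x":0.212,"y":0.457,"z":-0.06,"twist":0,"jaw":1},
  {"x":0.212,"y":0.457,"z":-0.06,"twist":0,"jaw":1},
  {"x":0.212,"y":0.457,"z":-0.06,"twist":0,"jaw":1},
  {"x":0.212,"y":0.457,"z":-0.06,"twist":0,"jaw":1},
  {"x":0.212,"y":0.457,"z":-0.06,"twist":0,"jaw":1},
  {"x":0.212,"y":0.457,"z":-0.06,"twist":0,"jaw":1},
  {"x":0.212,"y":0.457,"z":-0.06,"twist":0,"jaw":1},
  {"x":0.212,"y":0.457,"z":-0.06,"twist":0,"jaw":1},
  {"x":0.212,"y":0.457,"z":-0.06,"twist":0,"jaw":1},
  {"x":0.212,"y":0.457,"z":-0.06,"twist":0,"jaw":1},
  {"x":0.212,"y":0.457,"z":-0.06,"twist":0,"jaw":1},
  {"x":0.212,"y":0.457,"z":-0.06,"twist":0,"jaw":1},
  {"x":0.212,"y":0.457,"z":-0.06,"twist":0,"jaw":1},
  {"x":0.212,"y":0.457,"z":-0.06,"twist":0,"jaw":1},
])

```text
time_s: 10.07
eef_pos: [540.4, 236.3, 310.1]
tcp_rot: [0.252, 3.131, -0.0]
wrist_force: [0.9, -0.8, 0.7]
finger_gap: 85.1
grip_force: 0.0
```

```bash
python3 look.py k1.png selector_grip console estop; python3 -c "
from h import *
s=state();print(s['qpos'].round(2) if hasattr(s['qpos'],'round') else s['qpos'])"
```

```text
[540.36728127 236.31420022 310.10898007]
selector_grip 0.7 [189.  86.] [533.1   5.   11.3]
selector_grip 0.69 [205. 293.] [553.6 245.8 137. ]
console 0.71 [183. 291.] [542.9 246.3 102.7]
[-0.95  0.26  0.52  1.75 -0.14  1.17  1.02]Traceback (most recent call last):
  File "look.py", line 6, in <module>
    for x in pinpoint(q,"wrist")[:2]: print(q,round(x["score"],2),np.round(x["at"]),w("wrist",x["at"],dep(D,x["at"]),cal).round(1))
             ~~~~~~~~^^^^^^^^^^^
ValueError: it knows: buckle_tray, console, crank_grip, fixture, glove_box, leaflets, marker, mask, pointer_tip, retail_box, scale_line, selector_grip, spray, tape_roll, wheel_center
```

View pics/k1.png

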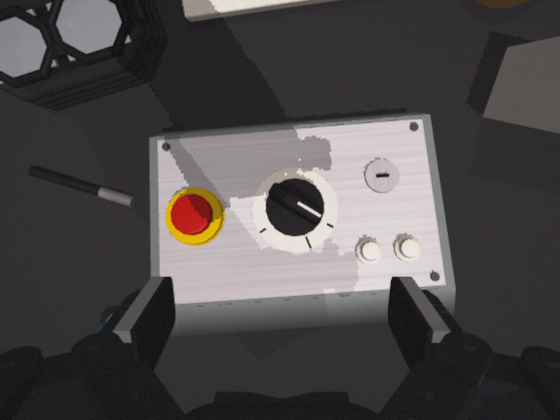

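The knob is at (208,295) with its white nose line running right-down to (320,214), meaning left and slightly up-slope. The stop is at (213,191), and the lamps and lock are to the right. I'll fit the panel and the bar from depth.

```bash
cat > knob.py <<'E'
from h import *
z=np.load('last.npz');D=z['D'];im=z['im'];K=z['K'];T=z['T']
rr,cc=np.mgrid[:420,:560]; P=(np.stack([(cc-K[0,2])/K[0,0]*D,(rr-K[1,2])/K[1,1]*D,D,np.ones_like(D)],-1)@T.T)[...,:3]
m=np.zeros_like(D,bool); m[140:285,225:360]=1; m[150:265,240:352]=0
q=P[m&(D>0)]
for _ in range(3):
    co=np.linalg.lstsq(np.c_[q[:,:2],np.ones(len(q))],q[:,2],rcond=None)[0]; res=q[:,2]-np.c_[q[:,:2],np.ones(len(q))]@co; q=q[abs(res)<4]
n=np.array([-co[0],-co[1],1]);n/=np.linalg.norm(n)
print("tilt",np.degrees(np.arccos(n[2])),"yaw",np.degrees(np.arctan2(-n[1],-n[0])))
yaw=np.radians(float(__import__('sys').argv[1])) if len(__import__('sys').argv)>1 else np.arctan2(-n[1],-n[0])
H=(P-np.array([0,0,co[2]]))@n
ey=np.array([-np.sin(yaw),np.cos(yaw),0]); u=np.cross(ey,n)
box=np.zeros_like(m); box[150:265,240:352]=1; box&=D>0
def pc(mask,name):
    A=P[mask]; X=np.c_[A@u,A@ey]; c=(X.max(0)+X.min(0))/2; r=cv2.minAreaRect(X.astype(np.float32)); 
    mu=X.mean(0); wv,v=np.linalg.eigh(np.cov((X-mu).T)); d=v[:,1]; d=d if d[1]>0 else -d
    o=n*(np.array([0,0,co[2]])@n)
    print(name,len(A),"h",np.median(H[mask]).round(1),"rect c",(u*r[0][0]+ey*r[0][1]+o).round(1),np.round(r[1],1),"phi",np.degrees(np.arctan2(d[1],d[0])).round(1))
pc(box&(H>37)&(H<48),"bartop")
pc(box&(H>13)&(H<20),"skirt")
hs=cv2.cvtColor(im,cv2.COLOR_RGB2HSV)
red=((hs[...,0]<8)|(hs[...,0]>172))&(hs[...,1]>150)&(D>0)&(cc<240)&(rr>170)
pc(red,"estop")
print(u.round(3),n.round(3))
E
python3 knob.py
```

```text
tilt 55.65003517699743 yaw -1.9662891822589048
bartop 179 h 39.4 rect c [ 703.6 -266.4  109. ] [12.2 13.3] phi 142.3
skirt 193 h 16.6 rect c [ 695.8 -263.3   97.3] [27.3 50.5] phi 11.8Traceback (most recent call last):
  File "knob.py", line 23, in <module>
    pc(red,"estop")
    ~~^^^^^^^^^^^^^
  File "knob.py", line 15, in pc
    A=P[mask]; X=np.c_[A@u,A@ey]; c=(X.max(0)+X.min(0))/2; r=cv2.minAreaRect(X.astype(np.float32));
                                     ~~~~~^^^
    return umr_maximum(a, axis, None, out, keepdims, initial, where)
ValueError: zero-size array to reduction operation maximum which has no identity
```

last.npz is stale because look.py crashed before saving. I'll retake the picture.

```bash
python3 look.py k2.png selector_grip; python3 knob.py; python3 knob.py -5
```

```text
[540.33936238 236.94035084 310.0592356 ]
selector_grip 0.64 [207. 295.] [555.3 247.8 137.6]
tilt 26.972461055303388 yaw -4.4334446236198515
bartop 880 h 41.1 rect c [569.9 246.7  98.9] [50.2 13.3] phi 54.3
skirt 1643 h 15.4 rect c [570.  246.7  98.9] [51.4 53.4] phi 143.8
estop 1283 h 20.3 rect c [562.2 151.8  98.7] [37.  35.8] phi 58.2
[ 0.889 -0.069  0.454] [-0.452  0.035  0.891]
tilt 26.972461055303388 yaw -4.4334446236198515
bartop 880 h 41.1 rect c [570.5 247.2  97.7] [50.2 13.3] phi 54.9
skirt 1643 h 15.4 rect c [570.6 247.3  97.7] [51.4 53.4] phi 144.3
estop 1283 h 20.3 rect c [562.6 152.4  97.9] [37.  35.8] phi 58.7
[ 0.888 -0.078  0.454] [-0.452  0.035  0.891]
```

Call:
drive_tool([
  {"x":-0.012,"y":0.013,"z":0.03,"twist":-7,"jaw":0},
  {"x":-0.012,"y":0.013,"z":0.06,"twist":-14,"jaw":0},
  {"x":-0.012,"y":0.013,"z":0.09,"twist":-21,"jaw":0},
  {"x":-0.012,"y":0.013,"z":0.11,"twist":-28,"jaw":0},
  {"x":-0.012,"y":0.013,"z":0.11,"twist":-35,"jaw":0},
  {"x":-0.012,"y":0.013,"z":0.11,"twist":-42,"jaw":0},
  {"x":-0.012,"y":0.013,"z":0.11,"twist":-49,"jaw":0},
  {"x":-0.012,"y":0.013,"z":0.11,"twist":-56,"jaw":0},
  {"x":-0.012,"y":0.013,"z":0.11,"twist":-62,"jaw":0},
  {"x":-0.012,"y":0.013,"z":0.11,"twist":-62,"jaw":0},
  {"x":-0.012,"y":0.013,"z":0.11,"twist":-62,"jaw":0},
  {"x":-0.012,"y":0.013,"z":0.11,"twist":-62,"jaw":0},
])

```text
time_s: 11.32
eef_pos: [554.0, 248.8, 200.0]
tcp_rot: [1.394, -2.815, 0.0]
wrist_force: [-0.6, -0.4, -0.1]
finger_gap: 42.6
grip_force: 0.0
```

```bash
cat > t.py <<'E'
from h import *
import sys
s=state();M=R.from_rotvec(s["tcp_rot"]).as_matrix();p=np.array(s["eef_pos"]);print(p.round(1),M.round(3).tolist(),"azx",np.degrees(np.arctan2(M[1,0],M[0,0])),"q7",s["qpos"][6],"gap",s["finger_gap"])
if len(sys.argv)>3: print("shift",(M.T@(np.array(list(map(float,sys.argv[1:4])))-p)).round(1))
print("in-axis per mm",(M.T@np.array([.452,-.035,-.891])).round(3))
E
python3 t.py 554 248 142
```

```text
[554.  248.8 200. ] [[-0.606, -0.795, -0.0], [-0.795, 0.606, -0.0], [0.0, 0.0, -1.0]] azx -127.29758977847334 q7 2.069447977745496 gap 42.56331020459192
shift [ 0.6 -0.4 58. ]
in-axis per mm [-0.246 -0.381  0.891]
```

Position and angle match. Next I descend and grip the bar.

Call:
drive_tool([
  {"x":0.001,"y":0,"z":0.03,"twist":0,"jaw":0},
  {"x":0.001,"y":0,"z":0.05,"twist":0,"jaw":0},
  {"x":0.001,"y":0,"z":0.057,"twist":0,"jaw":0},
  {"x":0.001,"y":0,"z":0.057,"twist":0,"jaw":0},
  {"x":0.001,"y":0,"z":0.057,"twist":0,"jaw":-1},
  {"x":0.001,"y":0,"z":0.057,"twist":0,"jaw":-1},
  {"x":0.001,"y":0,"z":0.057,"twist":0,"jaw":-1},
  {"x":0.001,"y":0,"z":0.057,"twist":0,"jaw":-1},
  {"x":0.001,"y":0,"z":0.057,"twist":0,"jaw":-1},
  {"x":0.001,"y":0,"z":0.057,"twist":0,"jaw":-1},
])

```text
time_s: 12.15
eef_pos: [555.4, 247.6, 145.3]
tcp_rot: [-1.396, 2.81, -0.002]
wrist_force: [3.5, -5.6, 7.5]
finger_gap: 13.6
grip_force: 59.0
```

```bash
python3 t.py
```

```text
[555.4 247.6 145.3] [[-0.604, -0.797, 0.004], [-0.797, 0.604, 0.001], [-0.003, -0.003, -1.0]] azx -127.14737244643463 q7 2.0924413621180284 gap 13.625592338596073
in-axis per mm [-0.242 -0.379  0.893]
```

Call:
drive_tool([
  {"x":0,"y":0,"z":0,"twist":6,"jaw":-1},
  {"x":0,"y":0,"z":0,"twist":12,"jaw":-1},
  {"x":0,"y":0,"z":0,"twist":18,"jaw":-1},
  {"x":0,"y":0,"z":0,"twist":24,"jaw":-1},
  {"x":0,"y":0,"z":0,"twist":30,"jaw":-1},
  {"x":0,"y":0,"z":0,"twist":30,"jaw":-1},
  {"x":-0.0007,"y":-0.0011,"z":0.0027,"twist":30,"jaw":-1},
  {"x":-0.0014,"y":-0.0023,"z":0.0053,"twist":30,"jaw":-1},
  {"x":-0.0019,"y":-0.003,"z":0.0071,"twist":30,"jaw":-1},
  {"x":-0.0019,"y":-0.003,"z":0.0071,"twist":30,"jaw":-1},
  {"x":-0.0019,"y":-0.003,"z":0.0071,"twist":30,"jaw":-1},
])

```text
time_s: 13.07
eef_pos: [558.2, 246.8, 139.8]
tcp_rot: [-0.621, 3.077, 0.001]
wrist_force: [-14.3, -13.8, 42.7]
finger_gap: 12.3
grip_force: 65.2
```

```bash
python3 t.py
```

```text
[558.2 246.8 139.8] [[-0.922, -0.388, 0.002], [-0.388, 0.922, 0.001], [-0.003, 0.0, -1.0]] azx -157.17702911674806 q7 1.6435578997784137 gap 12.286531558895518
in-axis per mm [-0.401 -0.208  0.892]
```

Call:
drive_tool([
  {"x":0,"y":0,"z":0,"twist":7,"jaw":-1},
  {"x":0,"y":0,"z":0,"twist":14,"jaw":-1},
  {"x":0,"y":0,"z":0,"twist":21,"jaw":-1},
  {"x":0,"y":0,"z":-0.001,"twist":28,"jaw":-1},
  {"x":0,"y":0,"z":-0.001,"twist":35,"jaw":-1},
  {"x":0,"y":0,"z":-0.001,"twist":42,"jaw":-1},
  {"x":0,"y":0,"z":-0.001,"twist":49,"jaw":-1},
  {"x":0,"y":0,"z":-0.001,"twist":56,"jaw":-1},
  {"x":0,"y":0,"z":-0.001,"twist":63,"jaw":-1},
  {"x":0,"y":0,"z":-0.001,"twist":70,"jaw":-1},
  {"x":0,"y":0,"z":-0.001,"twist":77,"jaw":-1},
  {"x":0,"y":0,"z":-0.001,"twist":84,"jaw":-1},
  {"x":0,"y":0,"z":-0.001,"twist":90,"jaw":-1},
  {"x":0,"y":0,"z":-0.001,"twist":93,"jaw":-1},
  {"x":0,"y":0,"z":-0.001,"twist":93,"jaw":-1},
  {"x":0,"y":0,"z":-0.001,"twist":93,"jaw":-1},
])

```text
time_s: 14.4
eef_pos: [556.9, 249.1, 139.4]
tcp_rot: [-1.801, -2.572, -0.004]
wrist_force: [-14.6, -1.0, 28.5]
finger_gap: 11.2
grip_force: 99.4
```

```bash
python3 t.py
```

```text
[556.9 249.1 139.4] [[-0.342, 0.94, -0.0], [0.94, 0.342, 0.003], [0.003, 0.001, -1.0]] azx 110.00254962583124 q7 0.2798363763757841 gap 11.241855929726619
in-axis per mm [-0.19   0.412  0.891]
```

Call:
drive_tool([
  {"x":0.0006,"y":-0.0014,"z":-0.003,"twist":0,"jaw":-1},
  {"x":0.0013,"y":-0.0029,"z":-0.0062,"twist":0,"jaw":-1},
  {"x":0.0013,"y":-0.0029,"z":-0.0062,"twist":0,"jaw":-0.2},
  {"x":0.0013,"y":-0.0029,"z":-0.0062,"twist":0,"jaw":-0.1},
  {"x":0.0013,"y":-0.0029,"z":-0.0062,"twist":0,"jaw":0},
  {"x":0.0013,"y":-0.0029,"z":-0.0062,"twist":0,"jaw":0},
  {"x":0.0013,"y":-0.0029,"z":-0.03,"twist":0,"jaw":0},
  {"x":0.0013,"y":-0.0029,"z":-0.07,"twist":0,"jaw":0},
  {"x":0.0013,"y":-0.0029,"z":-0.11,"twist":0,"jaw":0},
  {"x":0.0013,"y":-0.0029,"z":-0.15,"twist":0,"jaw":0.5},
  {"x":0.0013,"y":-0.0029,"z":-0.15,"twist":-7,"jaw":1},
  {"x":0.0013,"y":-0.0029,"z":-0.15,"twist":-14,"jaw":1},
  {"x":0.0013,"y":-0.0029,"z":-0.15,"twist":-21,"jaw":1},
  {"x":0.0013,"y":-0.0029,"z":-0.15,"twist":-28,"jaw":1},
  {"x":0.0013,"y":-0.0029,"z":-0.15,"twist":-35,"jaw":1},
  {"x":0.0013,"y":-0.0029,"z":-0.15,"twist":-42,"jaw":1},
  {"x":0.0013,"y":-0.0029,"z":-0.15,"twist":-49,"jaw":1},
  {"x":0.0013,"y":-0.0029,"z":-0.15,"twist":-56,"jaw":1},
  {"x":0.0013,"y":-0.0029,"z":-0.15,"twist":-62,"jaw":1},
  {"x":0.0013,"y":-0.0029,"z":-0.15,"twist":-62,"jaw":1},
])

```text
time_s: 16.07
eef_pos: [553.9, 247.9, 287.1]
tcp_rot: [0.213, 3.134, 0.001]
wrist_force: [0.1, 0.1, 0.5]
finger_gap: 85.4
grip_force: 0.0
```

```bash
python3 look.py k3.png selector_grip; python3 knob.py; python3 t.py
```

```text
[553.88463987 247.90814754 287.13428124]
tilt 26.940527660798107 yaw -4.510710007846819
bartop 1048 h 41.1 rect c [569.8 245.   99. ] [13.4 49.6] phi 119.7
skirt 1873 h 15.3 rect c [569.9 245.4  99. ] [53.7 51.8] phi 29.6
estop 1535 h 20.1 rect c [562.1 151.9  98.7] [36.6 35.9] phi 58.4
[ 0.889 -0.07   0.453] [-0.452  0.036  0.891]
[553.9 247.9 287. ] [[-0.99, 0.144, 0.0], [0.144, 0.99, 0.0], [-0.0, 0.0, -1.0]] azx 171.69530146185267 q7 1.113141950146332 gap 85.55123725643824
in-axis per mm [-0.452  0.03   0.891]
```

View pics/k3.png

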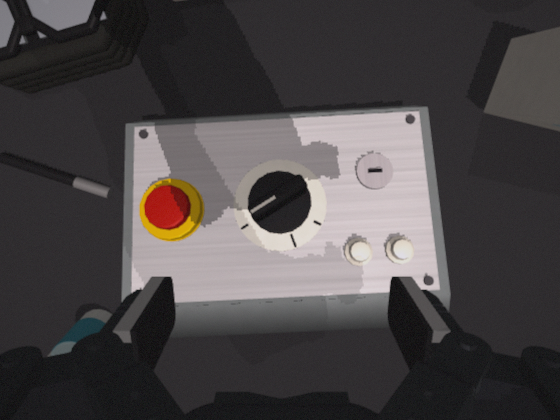

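The nose line now points to (215,250), right and slightly up-slope. The bar is at −60.3°, which is about 2.1 rad, and its height is the same as before the push, so the knob is out. The stop is untouched, so I'm handing in.

```bash
python3 -c "
from bench import *
print(finish_job())"
```

```text
the job is handed in; nothing more can be done
None
```

I handed the job in at about 16 s: the pointer is within about 0.5 mm of the long line, the selector is at the end of run (about 2.1 rad) and has sprung back out, the emergency stop was not pressed, and the gripper is clear of both controls; the judge returned no verdict.

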